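# Click the refractor's sphere wheel back to zero

## Task

Get the refractor ready for the next patient: with a fingertip, gently flick the edge of the black sphere wheel on the side away from the stand's column, as many clicks as it takes, until its white zero line rests exactly at the white index tab. Leave the other sphere wheel at zero, do not lift, tip or shift the things lying around, and take the hand away when done.

Things in the scene. Friction and masses are not known exactly. Their poses are not given: they have to be found in the camera images.
- refractor: Manual eye-test refractor (phoropter): fixed cream two-lobed head 310 mm wide, 64 thick, hanging 72 to 239 mm above the desk. Origin: on the desk under the middle of the head. Own +x: level, out of the face with the dials, away from the robot (turned up to 20 degrees). +y: from the head's middle to the stand's column. Working wheel's centre at x 47, y -118, z 192 mm.
- stand_column (a point): Top of the stand's column (38 mm wide, 340 mm high; refractor's own y +215). From it a 28 mm tube runs at z 315 to the hanger over the head's middle (44 mm wide, z 235 to 337). Base plate: own x -120..120, y -70..270, 14 mm high. Axes as the refractor's.
- sphere_wheel (a joint): Turn (rad) of the working wheel; grows as the top of its rim moves towards the refractor's own +y (to the middle of the instrument). 0 = zero line at the index tab. 12 spring clicks a turn, at multiples of 0.524 rad: let go, it snaps to the nearest. Starts 2 to 5 clicks on the negative side. 18 mm of rim travel and about 1 N along the rim a click. No end stops.
- sphere_wheel_centre (a point): Centre of the working wheel: upright, black, 70 mm in diameter with a finely ribbed rubber rim, 22 mm wide, on a level axle along the refractor's own x, in front of the head's corner away from the column. An aluminium cap stands 12 mm out of its middle. Within 60 mm of the wheel only the wheel is higher than 223 mm above the desk, save the head's crossbar (top at 239) behind it towards the middle.
- wheel_top (a point): Fixed point of the housing, exactly at the topmost point of the working wheel's rim, middle of its width, 227 mm above the desk; the rim stands 14 mm above the battery behind it and its top is free from above. Axes are the refractor's.
- zero_line (a point): Outer end of the white zero line (4 mm wide, on the wheel's front face and across its rim), on the rim's front edge, turning with the working wheel; 35 mm from its axle. Eleven small grey dots on the face mark the other clicks.
- index_tab (a point): Tip of the fixed white index tab (5 mm thick, with a black stroke) beside the working wheel, level with its axle, on the side of the wheel towards the middle of the instrument; 38 mm from the axle.
- other_wheel (a joint): Turn (rad) of the like wheel on the column's side, mirrored (centre at own y +118). At zero; must stay there.
- drops_small: Loose white eye-drop bottle, 25 mm in diameter, 62 mm high, standing; origin under its centre.
- drops_large: Loose amber eye-drop bottle, 32 mm in diameter, 85 mm high, standing; origin under its centre.
- occluder: Loose black hand occluder lying flat, handle 130 x 18 x 8 mm with a 60 mm disc at its +x end; origin under the middle of the handle.
- trial_frame: Loose steel trial frame lying flat, about 135 mm wide along its y, 125 mm deep, up to 15 mm high; origin between its two rings on the desk.
Not all that is in view belongs to the job. What is shaped like the drops_large but blue is not meant.

How it is judged:
By the outcome, as a careful person would: the job done as asked, in the order asked, and still so for the second after the job is handed in, with the robot touching nothing.
It also fails if it takes over 48 s, if anything falls off the work surface, if the arm or the gripper's body presses on something with over 40 N, if the wrist force passes 120 N, or if a joint passes its speed limit or range.

## Robot

A 6-joint arm with a two-finger parallel gripper is mounted at the origin on the work surface. World frame = base frame: x ahead of the robot, y to its left, z up, the work surface at z = 0. Lengths are in mm, angles in rad, forces in N, time in s.
With the tool pointing down it reaches from about 275 to 825 mm from the base axis. Payload 5.2 kg.
Tool frame: the origin (TCP) lies at the very end of the fingers, on their centre line; the grasp point (between the pads) lies 19 mm behind it; z points along the fingers, y is the direction in which the jaws open and shut (so a half turn about z gives the same grasp; the last joint's range is limited). The gripper opens to 93 mm and grips with 3 to 60 N. Pads are 15 mm wide; open, the fingers measure 128 mm over their backs; the gripper's body (75 mm by 188 mm) begins 65 mm behind the grasp point.
Start: joints at [-1.443, 0.259, 1.535, -0, 1.348, -0.203], TCP at [178.661, -520.178, 218.653] pointing down, gripper open.
Joint ranges: [-3.14, 3.14], [-0.91, 2.08], [0.19, 2.58], [-1.22, 4.36], [0.22, 2.71], [-3.12, 3.12]. Speed limits (rad/s): [2.57, 2.57, 3.14, 3.14, 3.14, 3.14].

## Interface

Orientations are given as [roll, pitch, yaw] about the fixed x, y, z axes, in that order (R = Rz(yaw) Ry(pitch) Rx(roll)).
In Python, from bench import robot gives the robot as it stands. The module is installed in compiled form; this text tells all that it offers. Calls block until the motion is done:
- robot.move_ptp(position, orientation): joint-space move of the TCP to a pose.
- robot.move_linear(position, ori=None, speed=150, f_stop=None): straight line of the TCP; ori=None keeps the orientation; speed is the mean speed in mm/s. With f_stop (N) it stops when the force on the tool has changed by that much, and returns True; else False.
- robot.move_j(angles): joint-space move.
- robot.move_gripper(opening): opening from 0.0 (shut) to 1.0 (fully open); the grip force is fixed at half the most; returns when the fingers have stopped.
- robot.sleep(seconds).
- robot.inverse_kinematics(position, orientation): joint angles nearest the present ones, or None.
- robot.get_image(name): name is "scene" or "top" or "wrist"; returns a dict with "img" (384x512x3 uint8, blue, green, red), "fovy" (degrees; the focal length in pixels is half the picture's height over the tangent of half this angle, whatever the lens; pixels are square), "cx", "cy" (the principal point, pixels), "eye" and "orientation" of the camera in the world. Camera axes: x right, y down, z forward; pixel columns grow to the right and rows downward; lengths in mm; the calibration is good to about 2 mm. A picture is of the moment at which its call begins. There is no depth.
A pose or a line that the arm cannot do raises robot.MotionError and nothing moves.
- robot.hand_in(): hands the job in, once; it reports no verdict.
Readings, each from a call of its own:
- robot.current_t(): time.
- robot.current_qpos(): joint angles.
- robot.current_joint_vel(): joint speeds.
- robot.current_joint_efforts(): joint torques, N m.
- robot.current_tcp_pos(): TCP position.
- robot.current_eef_rot(): TCP orientation.
- robot.current_contact_force(): force on the tool from outside, world axes, zero at the start.
- robot.current_ft_torque(): the same for the moment, N m.
- robot.current_gripper_width(): opening from 0.0 (shut) to 1.0 (fully open).
Only numpy, scipy, OpenCV 4.12 (cv2) and the standard library are available. Lean on these libraries where they do the work, as an engineer would, in place of code of your own. Each camera call takes 0.05 s, during which the arm holds its last target. There are 200 camera calls.

## Working session

There is one attempt and no reset: what is moved stays moved. The work goes in short steps, each a Python script; the robot and the scene stay as the last script left them, time stands still between calls to the robot, and variables do not carry over. Pictures are saved under pics/ and viewed, about 8 in all and at most 12, crops included, and the job is handed in when it is done.

```bash
mkdir -p pics
python3 - <<'E'
from bench import robot
import cv2,pickle
d={}
for n in("scene","top","wrist"):
    r=robot.get_image(n);d[n]=r;cv2.imwrite(f"pics/{n}0.png",r["img"])
    print(n,r["fovy"],r["cx"],r["cy"],r["eye"],r["orientation"])
pickle.dump(d,open("d0.pkl","wb"))
import numpy as np
cv2.imwrite("pics/a0.png",np.vstack([d["scene"]["img"],])); print(robot.current_t())
E
```

```text
scene 48.38194920316603 250.56975915330526 188.07623259585114 [1381.56874339   17.52406148  718.00237696] [-2.10942237  0.01673086  1.58020304]
top 55.40084607973145 257.42961982095613 187.53131590280066 [ 416.06510262    6.21723361 1229.07229944] [-3.02345425  0.00652163 -1.59982031]
wrist 63.61350640259729 257.33380422306703 188.10050765854413 [ 258.23301637 -492.49534463  383.00577144] [ 2.83398640e+00  2.48953114e-03 -1.23950192e+00]
0.15
```

View pics/scene0.png

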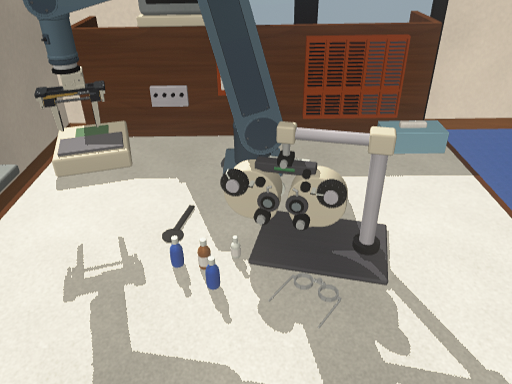

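View pics/top0.png

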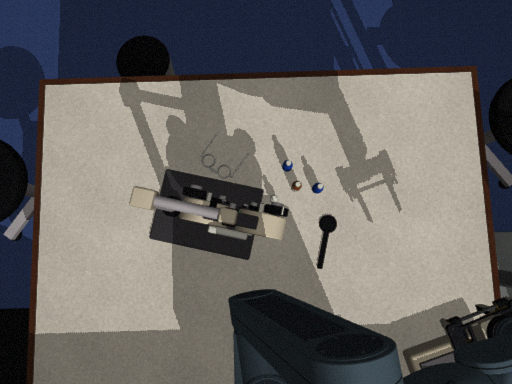

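The scene view shows the working wheel at about (233,183), on the side away from the column. The other sphere wheel is at (332,190), near the column at (370,200). In the top view the working wheel is near (275,210). I'll enlarge both to confirm.

Run:
```python
import pickle,cv2,numpy as np
d=pickle.load(open("d0.pkl","rb"))
a=d["scene"]["img"][145:235,210:360]; b=d["top"]["img"][170:265,125:305]
a=cv2.resize(a,(750,450),interpolation=cv2.INTER_CUBIC)
cv2.imwrite("pics/c1.png",a)
cv2.imwrite("pics/c2.png",cv2.resize(b,None,fx=4,fy=4,interpolation=cv2.INTER_CUBIC))
```

```text
(no output)
```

View pics/c1.png

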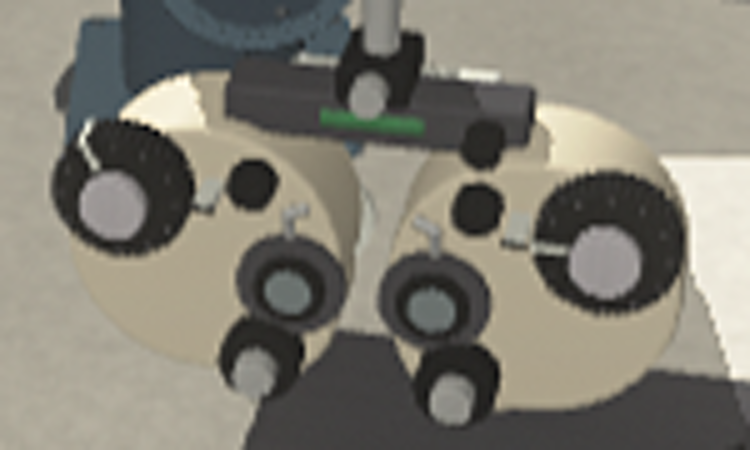

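View pics/c2.png

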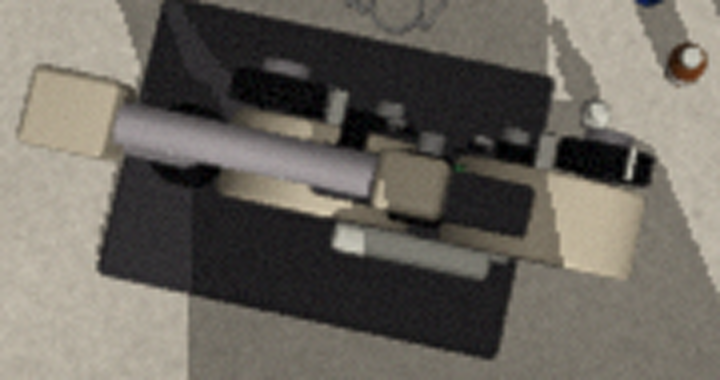

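Confirmed: the working wheel is the left one in the scene crop (123,187). Its zero line points up-left with the tip at (83,125), and its index tab is at (210,195) to the right. That is roughly 120° off, or 4 clicks. In the top crop the wheel is at (605,160) with the white line at its right end. Next I measure.

```bash
cat > h.py <<'E'
import numpy as np,cv2
from scipy.spatial.transform import Rotation as R
def K(r): f=192/np.tan(np.radians(r["fovy"])/2); return f,r["cx"],r["cy"]
def rot(r): return R.from_euler("xyz",r["orientation"]).as_matrix()
def ray(r,p):
    f,cx,cy=K(r); return rot(r)@np.array([(p[0]-cx)/f,(p[1]-cy)/f,1])
def onz(r,p,z):
    e=np.array(r["eye"]);v=ray(r,p); return e+v*(z-e[2])/v[2]
def proj(r,P):
    f,cx,cy=K(r); c=rot(r).T@(np.array(P)-r["eye"]); return np.array([f*c[0]/c[2]+cx,f*c[1]/c[2]+cy])
def onplane(r,p,P0,n):
    e=np.array(r["eye"]);v=ray(r,p); return e+v*((P0-e)@n)/(v@n)
E
python3 - <<'E'
import pickle; from h import *
d=pickle.load(open("d0.pkl","rb")); t,s=d["top"],d["scene"]
u=lambda c:((c[0]+.5)/4-.5+125,(c[1]+.5)/4-.5+170)
us=lambda c:((c[0]+.5)/5-.5+210,(c[1]+.5)/5-.5+145)
pl={(120,-70):(553,78),(-120,-70):(495,357),(-120,270):(98,270),(120,270):(165,-2)}
A=np.array(list(pl));B=np.array([onz(t,u(c),14)[:2] for c in pl.values()]);print(B.round(1))
Ac=A-A.mean(0);Bc=B-B.mean(0)
th=np.arctan2((Ac[:,0]*Bc[:,1]-Ac[:,1]*Bc[:,0]).sum(),(Ac*Bc).sum())
M=np.array([[np.cos(th),-np.sin(th)],[np.sin(th),np.cos(th)]])
o=B.mean(0)-M@A.mean(0);print("yaw",np.degrees(th),"origin",o,"res",(A@M.T+o-B).round(1).tolist())
W=lambda x,y,z:np.r_[M@[x,y]+o,z]
for n,P in dict(wtop_back=(36,-118,227),wtop_front=(58,-118,227),cap=(70,-118,192),othertop=(47,118,227),col=(0,215,340),tab=(58,-80,192)).items():
    P=W(*P);a=proj(t,P);b=proj(s,P)
    print(n,P.round(1),"topcrop",((a-[125,170]+.5)*4).round(),"scenecrop",((b-[210,145]+.5)*5).round())
n=W(1,0,0)-W(0,0,0)
for c in [(83,125),(97,165)]:
    q=onplane(s,us(c),W(58,-118,192),n)-W(58,-118,192); y=q[:2]@M[:,1];print("line",y,q[2],np.degrees(np.arctan2(q[2],y)))
np.save("pose.npy",[o[0],o[1],th])
E
```

```text
[[554.5  -8.1]
 [326.4  46.4]
 [406.4 371.9]
 [632.1 316.7]]
yaw -13.606257739249957 origin [456.35485044  84.53090081] res [[2.0, -3.6], [-3.2, -1.7], [-3.2, 3.3], [4.4, 2.0]]
wtop_back [463.6 -38.6 227. ] topcrop [605. 174.] scenecrop [125. 117.]
wtop_front [485.  -43.8 227. ] topcrop [611. 142.] scenecrop [112. 138.]
cap [496.6 -46.6 192. ] topcrop [612. 129.] scenecrop [108. 214.]
othertop [529.8 188.2 227. ] topcrop [273.  87.] scenecrop [613. 180.]
col [506.9 293.5 340. ] topcrop [ 67. 110.] scenecrop [866. -71.]
tab [493.9  -6.9 192. ] topcrop [556. 135.] scenecrop [190. 210.]
line -13.979370415575248 40.40899248788082 109.08290890446176
line -7.934243180333396 19.164682792224653 112.48971957091213
```

The pose is consistent to a few mm. I'll refine it with point features from both views, then move above the wheel with the gripper shut and check with the wrist camera.

Run:
```python
import pickle; from h import *
from scipy.optimize import least_squares
from bench import robot
d=pickle.load(open("d0.pkl","rb")); t,s=d["top"],d["scene"]
ut=lambda c:np.array([(c[0]+.5)/4-.5+125,(c[1]+.5)/4-.5+170])
us=lambda c:np.array([(c[0]+.5)/5-.5+210,(c[1]+.5)/5-.5+145])
F=[(t,(120,-70,14),ut((553,78))),(t,(-120,-70,14),ut((495,357))),(t,(-120,270,14),ut((98,270))),
(t,(47,-118,227),ut((605,160))),(t,(47,118,227),ut((279,89))),(s,(70,-118,192),us((112,206))),(s,(70,118,192),us((605,262)))]
def W(p,P): c,n=np.cos(p[2]),np.sin(p[2]); return np.array([c*P[0]-n*P[1]+p[0],n*P[0]+c*P[1]+p[1],P[2]])
f=lambda p:np.concatenate([proj(r,W(p,P))-u for r,P,u in F])
p=least_squares(f,np.load("pose.npy"),loss="soft_l1").x
print(p,np.degrees(p[2]),f(p).reshape(-1,2).round(1).tolist()); np.save("pose.npy",p)
print("wheel_top",W(p,(47,-118,227)),"ray top->",onz(t,ut((605,160)),227))
print(robot.current_eef_rot(),robot.current_gripper_width())
# tool y along own x
for k in (0,np.pi):
    ori=[np.pi,0,p[2]+np.pi/2+k]; ori[2]=(ori[2]+np.pi)%(2*np.pi)-np.pi
    print(ori,robot.inverse_kinematics(W(p,(51,-118,262)),ori))
```

```text
[ 4.55285289e+02  8.58115633e+01 -2.43408821e-01] -13.946298166345203 [[0.9, -0.1], [-0.1, 1.4], [-1.5, 0.8], [0.2, 0.1], [-2.0, -0.3], [-0.5, 1.1], [-0.4, 1.6]]
wheel_top [472.46036746 -40.03761903 227.        ] ray top-> [472.72763718 -39.43217242 227.        ]
[-3.14024436e+00 -2.59616559e-04  3.30791691e-01] 0.9969847534534882
[3.141592653589793, 0, np.float64(1.3273875053273247)] [-0.31973946  0.10006832  1.62412645  0.          1.41739788 -0.07633063]
[3.141592653589793, 0, np.float64(-1.8142051482624684)] [-3.19739456e-01  1.00068322e-01  1.62412645e+00 -4.44089210e-16
  1.41739788e+00  3.06526202e+00]
```

```bash
cat >> h.py <<'E'
p=np.load("pose.npy")
def W(P): c,n=np.cos(p[2]),np.sin(p[2]); return np.array([c*P[0]-n*P[1]+p[0],n*P[0]+c*P[1]+p[1],P[2]])
ORI=[np.pi,0,p[2]+np.pi/2]
def shot(robot,n,f): 
    r=robot.get_image(n); cv2.imwrite(f,r["img"]); return r
E
python3 - <<'E'
from h import *; from bench import robot; import pickle
robot.move_gripper(0.0)
robot.move_linear(robot.current_tcp_pos()+np.array([0,0,130]),speed=250)
robot.move_ptp(W((51,-128,345)),ORI)
robot.move_linear(W((51,-128,262)),speed=120)
print(robot.current_t(),robot.current_tcp_pos(),robot.current_contact_force(),robot.current_gripper_width())
im={n:shot(robot,n,f"pics/{n}1.png") for n in("scene","wrist","top")}
pickle.dump(im,open("d1.pkl","wb"))
a=cv2.resize(im["scene"]["img"][110:235,190:330],None,fx=3.2,fy=3.2,interpolation=cv2.INTER_CUBIC)
b=cv2.resize(im["wrist"]["img"],None,fx=.7,fy=.7,interpolation=cv2.INTER_AREA)
c=np.zeros((400,806+0,3),np.uint8)[:, :800]; c[:a.shape[0],:a.shape[1]]=a; w=800-a.shape[1]; c[:b.shape[0],a.shape[1]:]=b[:,:w]
cv2.imwrite("pics/c3.png",c); print(a.shape)
E
```

```text
5.1083 [474.36680567 -51.00329812 262.66162823] [0.02312399 0.95036301 0.15576775] 0.00742659015472904
(400, 448, 3)
```

View pics/c3.png

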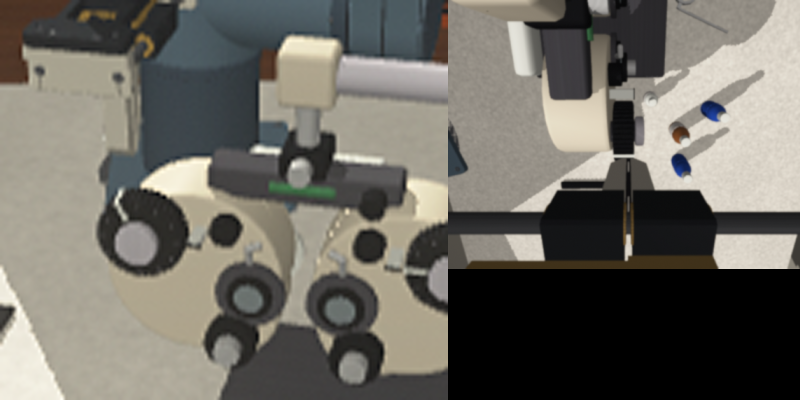

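The fingertip (wrist view, about (628,165)) lines up with the wheel's rim (624,127). The scene view still shows the zero line up-left at about (120,205). I'll do one flick and look.

```bash
cat >> h.py <<'E'
def flick(robot,y0=-128,L=20,x=49,press=0.0,fs=2.0):
    robot.move_linear(W((x,y0,236)),ori=ORI,speed=80)
    hit=robot.move_linear(W((x,y0,222)),speed=15,f_stop=fs)
    z=robot.current_tcp_pos()[2]; F0=np.array(robot.current_contact_force())
    robot.move_linear(W((x,y0+L,z-press)),speed=40)
    F1=np.array(robot.current_contact_force()); a=robot.current_tcp_pos()
    robot.move_linear(a+np.array([0,0,12]),speed=80)
    print("hit",hit,"z",round(z,2),F0.round(1),F1.round(1),"end",a.round(1),"t",round(robot.current_t(),2))
E
python3 - <<'E'
from h import *; from bench import robot
flick(robot)
robot.move_linear(W((49,-140,250)),speed=100)
r=shot(robot,"scene","pics/scene2.png")
cv2.imwrite("pics/c4.png",cv2.resize(r["img"][155:215,210:290],None,fx=6,fy=6,interpolation=cv2.INTER_CUBIC))
E
```

```text
hit True z 227.01 [-0.7 -0.3  5.1] [-1.5  0.5  4.9] end [476.8 -30.7 227. ] t 7.33
```

View pics/c4.png

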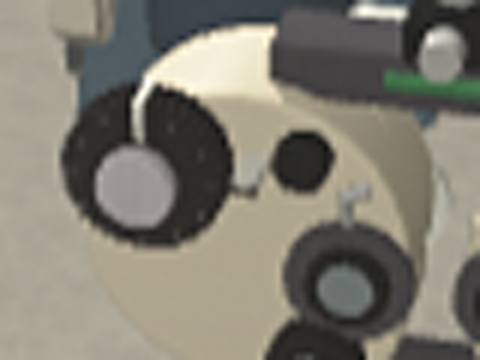

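The flick moved exactly one click. The line now stands upright at (138,115), 90° from the tab, so three clicks remain. I'll do those one at a time, with a picture after each.

Run:
```python
from h import *; from bench import robot
ims=[]
for i in range(3):
    flick(robot); robot.move_linear(W((49,-140,245)),speed=100); robot.sleep(.2)
    r=shot(robot,"scene",f"pics/scene3_{i}.png"); ims.append(cv2.resize(r["img"][155:205,215:257],None,fx=6,fy=6,interpolation=cv2.INTER_CUBIC))
cv2.imwrite("pics/c5.png",np.hstack(ims))
```

```text
hit True z 227.01 [-0.6 -0.2  4.6] [-0.9 -0.7  4.2] end [476.8 -30.7 227. ] t 9.84
hit True z 227.06 [-0.8 -0.5  3.6] [-0.9 -0.5  4.2] end [476.8 -30.6 227.1] t 12.48
hit True z 227.03 [-0.6  0.2  4.2] [-0.9  0.3  3.6] end [476.8 -30.6 227. ] t 15.12
```

View pics/c5.png

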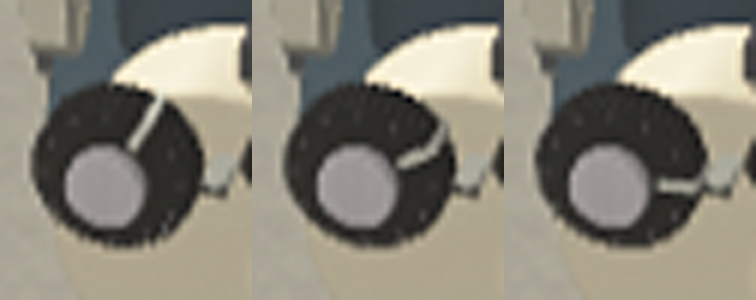

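The zero line swung 60°, then 30°, then 0° and now ends at the index tab, as seen at (700,187) in the last panel. I'll take the hand away and do a last check of both wheels.

Run:
```python
from h import *; from bench import robot
robot.move_linear(W((49,-140,350)),speed=150)
robot.move_ptp([178.7,-520.2,330],[np.pi,0,0.331]); robot.sleep(.5)
r=shot(robot,"scene","pics/scene4.png")
a=r["img"]; b=cv2.imread("pics/scene0.png")
c=np.vstack([cv2.resize(a[145:235,210:360],(600,360),interpolation=cv2.INTER_CUBIC),cv2.resize(a[195:335,150:400],(400,224),interpolation=cv2.INTER_CUBIC)[:, :] if 0 else cv2.resize(a[200:335,150:400],(600,236))])
cv2.imwrite("pics/c6.png",c)
print("desk diff px",(cv2.absdiff(a,b)[230:335,150:400].max(2)>40).sum(),robot.current_t(),robot.current_tcp_pos())
```

```text
desk diff px 184 19.2083 [ 178.7693666  -520.14479662  329.99327742]
```

View pics/c6.png

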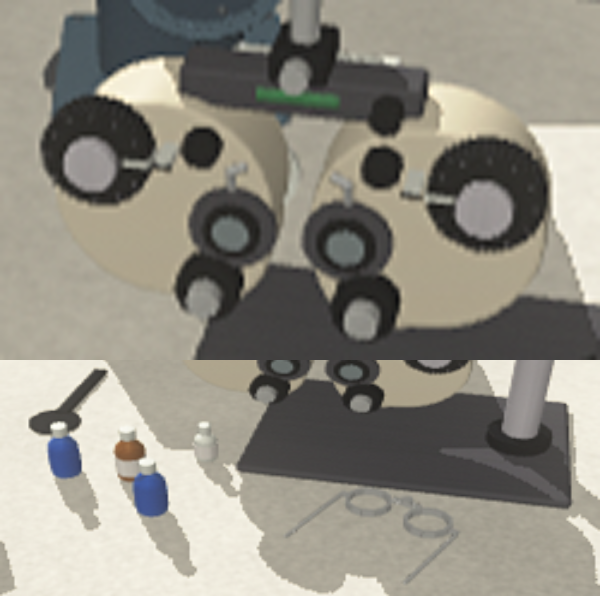

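The working wheel's line meets its tab at (150,163). The other wheel's line is still at its tab (430,195), and the loose things stand as before. The differing desk pixels look like the arm's shadow.

```bash
python3 -c "
from bench import robot
robot.hand_in()"
```

```text
the job is handed in; nothing more can be done
```

The working sphere wheel is back at zero and the job is handed in. I flicked it four clicks (about −4 to 0) with the closed fingertip on top of its rim. Each flick was a 20 mm stroke, and the contact force read about 4–5 N.

- **Wheel position:** pictures after each flick showed the zero line at 90°, 60°, 30° and then at the index tab. It was still there in the last picture, taken with the hand away.
- **Other wheel and loose things:** the other wheel stayed at zero. The bottles, occluder and trial frame looked unmoved.
- **Time:** the robot clock read 19.2 s of the 48 s allowed just before handing in.
- **Check that disagreed:** 184 desk pixels differed between the first and last pictures. I put this down to the arm's changed shadow, judging by eye. I did not measure the loose things' positions again.
- **Measurement fit:** my fit of the refractor's pose left errors of up to 2 pixels. The rim was touched at z = 227.0 mm, as specified.

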